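Put the yellow ruler away in the letter tray

TASK

On the low desk shelf two thin rulers lie flat. Slide the yellow one lengthwise out over the free end of the shelf that faces the white tray until a good part of it (4 cm or more) sticks out but it still lies on the shelf, then take it by the overhanging part, and lower it - do not drop it - into the white letter tray so that it lies flat on the tray's floor. Leave the metal ruler where it lies on the shelf.

Things in the scene. Friction and masses are not known exactly. Their poses are not given: they have to be found in the camera images.
- yellow_ruler: bright yellow rigid plastic ruler with black tick marks, 200 mm long (along its y axis), 40 mm wide (x), 3 mm thick (z), about 40 g; origin at the centre of its underside. It lies on the shelf with its y axis within 10 degrees of the shelf's y axis, wholly on the shelf. Smooth: under a fingertip pressed on it with 3 to 10 N it slides along with the finger. Too thin to be pinched by its edges while it lies on a flat surface
- metal_ruler: bare aluminium ruler of the same size (200 mm along its y, 40 mm along its x, 3 mm thick), lying on the shelf beside the yellow one, on either side of it, their centre lines about 110 mm apart; origin at the centre of its underside; to be left alone
- riser: low fixed desk shelf: dark deck with plywood edges, 240 mm (its x, away from the robot) by 400 mm (its y, to the robot's left), 18 mm thick, deck top 80 mm above the origin; origin on the desk under its centre. Its end at y = -200 mm (robot's right, facing the tray) is free, with only air beyond and below. A red stapler (130 x 34 x 42 mm high, long side along x) stands on it at about y = +155 mm
- tray: white plastic letter tray fixed to the desk, to the right of the shelf as seen from the robot (off its -y end), open at the top: outside 230 mm (its x) by 320 mm (its y) by 40 mm high, walls and floor 5 mm thick, so the inner floor is 220 by 310 mm and 5 mm above the origin; origin on the desk under its centre
Mind the look-alikes: they are no part of the job. Several things have the shape of the yellow_ruler; the one meant has the colours described above.

How it is judged (in metres and radians):
On the way, in this order (a step that is already met when the one before it is completed fails the run):
1. the yellow ruler lies on the shelf with at least about 30 mm of its length out past the end of the shelf that faces the tray (y of yellow_ruler in the frame of riser below -0.13 m and z of yellow_ruler in the frame of riser between 0.07 and 0.09 m and angle between the y axis of yellow_ruler and the y axis of riser, either way round below 0.5 rad and angle between yellow_ruler's own z axis and vertical below 0.12 rad and contact force between yellow_ruler and riser above 0.05 N), for 0.1 s.
2. the yellow ruler, still held by the fingers, has been lowered into the tray (its middle less than 40 mm above the tray's floor) (contact force between yellow_ruler and the fingers above 0.5 N and z of yellow_ruler in the frame of tray below 0.045 m and x of yellow_ruler in the frame of tray between -0.11 and 0.11 m and y of yellow_ruler in the frame of tray between -0.155 and 0.155 m), for 0.05 s.
At the end, for the whole second after the job is handed in: The yellow ruler lies flat (within 5 degrees, face up) and at rest on the floor of the letter tray (its centre inside the tray and no more than 10 mm above the tray's floor), released, and the metal ruler is still on the shelf within 30 mm of where it was (x of yellow_ruler in the frame of tray between -0.11 and 0.11 m and y of yellow_ruler in the frame of tray between -0.155 and 0.155 m and z of yellow_ruler in the frame of tray below 0.015 m and angle between yellow_ruler's own z axis and vertical below 0.09 rad and linear speed of yellow_ruler below 0.02 m/s and distance of metal_ruler from where it was at the start of the episode below 0.03 m); the robot touches nothing.
It fails at once if the metal ruler is moved by more than 30 mm (distance of metal_ruler from where it was at the start of the episode above 0.03 m).
It also fails if it takes over 53 s, if anything falls off the work surface, if the arm or the gripper's body presses on something with over 40 N, if the wrist force passes 120 N, or if a joint passes its speed limit or range.

ROBOT

A 6-joint arm with a two-finger parallel gripper is mounted at the origin on the work surface. World frame = base frame: x ahead of the robot, y to its left, z up, the work surface at z = 0. Lengths are in m, angles in degrees, forces in N, time in s.
With the tool pointing down it reaches from about 0.275 to 1 m from the base axis. Payload 8.4 kg.
Tool frame: the origin (TCP) lies at the very end of the fingers, on their centre line; the grasp point (between the pads) lies robot.pinch_z behind it (robot.pinch_z is the distance from the TCP to the grasp point, in m); z points along the fingers, y is the direction in which the jaws open and shut (so a half turn about z gives the same grasp; the last joint's range is limited). The gripper opens to 85 mm and grips with 20 to 120 N. Pads are 22 mm wide; open, the fingers measure 114 mm over their backs; the gripper's body (76 mm by 85 mm) begins 54 mm behind the grasp point. The pads swing forward as they close: fully open they stand 13 mm farther back than shut.
Start: joints at [70.394, 20.225, 93.587, -0, 66.188, -0.138], TCP at [0.208, 0.589, 0.231] pointing down, gripper open.
Joint ranges: [-150.9, 150.9], [-52.94, 120.26], [3.33, 152.33], [-74.26, 254.26], [0, 154.13], [-172.89, 172.89]. Speed limits (degrees/s): [127.2, 127.2, 159.86, 180, 180, 180].

INTERFACE

Orientations are given as a 3x3 rotation matrix whose columns are the frame's x, y, z axes.
In Python, from rig import robot gives the robot as it stands. The module is installed in compiled form; this text tells all that it offers.
- The arm moves only by the shell command python3 -m creep 'ROWS'. ROWS is JSON, a list of rows, each a list of 5 numbers: the gripper command: -1 is shut, 1 is fully open, values between are in proportion, then the shift along the tool's x, y, z as a fraction of full scale, then the turn about the tool's z as a fraction of full scale. A call has 1 to 20 rows; each row is the pose to reach, as a shift and turn from the pose commanded when the call began, along the tool's axes at that moment; what a row does not reach only later rows make up. Full scale, the value 1, is 15 cm for a shift and pi/2 rad for a turn. A row lasts 1/12 s, in which the tool goes at most 41.7 mm and 7.16 degrees, less where a joint would pass 70% of its speed; a pose out of reach is approached as far as the arm can. A call with a number of a shift or a turn outside -1 to 1 is refused whole. A call with a gripper value outside its range is refused whole. The fingers move at their own pace and stop on an object; the grip force is fixed at half the most. Time passes only in rows, so rows that repeat a pose let the fingers close. It gives the time, the measured TCP pose, the force and the opening at its end, in the units of the state.
- robot.sense(): the state, without advancing time (a new reading comes with each control period).
- robot.camera(name): name is "scene" or "side" or "wrist"; returns the picture (384x512x3 uint8, red, green, blue); there is no depth.
- robot.calibration(name): a dict with "fx", "fy", "cx", "cy" (pixels), "R" (3x3) and "t" (3): a world point X has camera coordinates R X + t. Camera axes: x right, y down, z forward; pixel columns grow to the right and rows downward; lengths in m; the calibration is good to about 2 mm. A picture is of the moment at which its call begins: read the wrist's pose just before it. calibration takes no time and is no camera call; for the wrist camera it gives the pose at the moment of the call.
- robot.job_done(): hands the job in, once; it reports no verdict.
The state is a dict: "t": time; "joint_pos": joint angles; "joint_velocities": joint speeds; "effort": joint torques, N m; "tcp_pos": TCP position; "orientation": TCP orientation; "wrist_force": force on the tool from outside, world axes, zero at the start; "ft_torque": the same for the moment, N m; "finger_gap": opening from 0.0 (shut) to 1.0 (fully open).
Only numpy, scipy, OpenCV 4.12 (cv2) and the standard library are available. Lean on these libraries where they do the work, as an engineer would, in place of code of your own. Each camera call takes 0.05 s, during which the arm holds its last target.

## Working session

There is one attempt and no reset: what is moved stays moved. The work goes in short steps, Python scripts to look and compute and a shell command to move; the robot and the scene stay as the last step left them, time stands still between calls to the robot, and variables do not carry over. Pictures are saved under pics/ and viewed, and the job is handed in when it is done.

```bash
mkdir -p pics; python3 - <<'E'
from rig import robot
import cv2,numpy as np
s=robot.sense();print(s['t'],s['tcp_pos'],np.round(s['orientation'],3).tolist(),s['finger_gap'],robot.pinch_z)
for n in("scene","side"):
    im=robot.camera(n);cv2.imwrite(f"pics/{n}0.png",im[:,:,::-1])
    c=robot.calibration(n);print(n,{k:np.round(v,3).tolist() for k,v in c.items()})
E
```

```text
0.0 [0.20818397 0.58878716 0.2305472 ] [[-0.943, 0.333, -0.0], [0.333, 0.943, -0.001], [-0.0, -0.001, -1.0]] 0.9986048208976795 0.0187
scene {'fx': 477.344, 'fy': 477.344, 'cx': 252.376, 'cy': 192.123, 'R': [[-0.37, 0.929, -0.014], [0.748, 0.289, -0.598], [-0.551, -0.232, -0.802]], 't': [0.117, -0.411, 1.85]}
side {'fx': 362.807, 'fy': 362.807, 'cx': 257.166, 'cy': 189.305, 'R': [[0.95, -0.313, -0.021], [-0.173, -0.468, -0.867], [0.261, 0.827, -0.498]], 't': [-0.493, 0.208, 0.862]}
```

View pics/scene0.png

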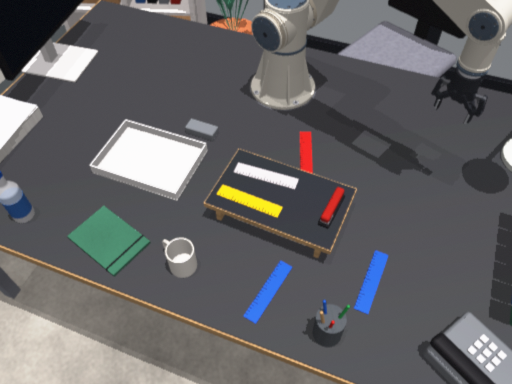

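View pics/side0.png

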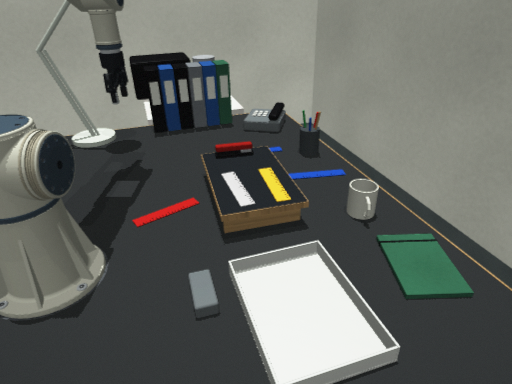

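The scene picture shows these ruler shapes: yellow on the shelf (250,201), silver/white on the shelf (265,176), red (306,152), and blue (268,291) and (371,281) on the desk. The yellow one at (250,201) matches the description. In the side view it is at (273,184) and the metal one is at (238,188). The tray is at (150,158) in the scene view.

```bash
cat > h.py <<'E'
import cv2,numpy as np
from rig import robot
def cast(c,uv,z):
    uv=np.atleast_2d(np.asarray(uv,float));R=np.array(c['R']);t=np.array(c['t'])
    d=np.c_[(uv[:,0]-c['cx'])/c['fx'],(uv[:,1]-c['cy'])/c['fy'],np.ones(len(uv))]@R
    o=-R.T@t
    return o+d*((z-o[2])/d[:,2])[:,None]
def proj(c,X):
    p=np.atleast_2d(X)@np.array(c['R']).T+np.array(c['t']);return np.c_[p[:,0]/p[:,2]*c['fx']+c['cx'],p[:,1]/p[:,2]*c['fy']+c['cy']]
def rect(c,mask,z,minarea=60,roi=None):
    out=[]
    for k in cv2.findContours(mask,cv2.RETR_EXTERNAL,cv2.CHAIN_APPROX_NONE)[0]:
        if cv2.contourArea(k)<minarea: continue
        k=k[:,0,:]
        P=cast(c,k,z)[:,:2]
        r=cv2.minAreaRect((P*1000).astype(np.float32))
        out.append((k.mean(0).round(),np.round(r[0],1),np.round(r[1],1),round(r[2],1),np.round(cv2.boxPoints(r)).tolist()))
    return out
def yellow(im):
    h=cv2.cvtColor(im,cv2.COLOR_RGB2HSV);m=cv2.inRange(h,(22,150,120),(35,255,255))
    return cv2.morphologyEx(m,cv2.MORPH_CLOSE,np.ones((3,3)))
E
python3 - <<'E'
from h import *
for n in("scene","side"):
    im=cv2.imread(f"pics/{n}0.png")[:,:,::-1].copy();c=robot.calibration(n)
    print(n,"Y",rect(c,yellow(im),.083))
    h=cv2.cvtColor(im,cv2.COLOR_RGB2HSV)
    w=cv2.inRange(h,(0,0,140),(180,50,255))
    w=cv2.morphologyEx(w,cv2.MORPH_CLOSE,np.ones((3,3)))
    for z in (.083,.04):
        for r in rect(c,w,z):
            if 150<max(r[2])<400 and .1<r[1][0]/1000<1: print(z,r)
im=cv2.imread("pics/scene0.png")
a=cv2.resize(im[140:270,190:370],None,fx=4,fy=4,interpolation=cv2.INTER_CUBIC);cv2.imwrite("pics/crop0.png",a)
im=cv2.imread("pics/side0.png")
a=cv2.resize(im[130:240,180:320],None,fx=5,fy=5,interpolation=cv2.INTER_CUBIC);cv2.imwrite("pics/crop1.png",a)
E
```

```text
scene Y [(array([249., 200.]), array([606.9, 105.6]), array([203.2,  44.7]), 86.3, [[578.0, 6.0], [623.0, 3.0], [636.0, 206.0], [591.0, 208.0]])]
0.083 (array([485., 350.]), array([812., 803.]), array([168.8,  94.8]), 58.9, [[728.0, 755.0], [809.0, 706.0], [896.0, 851.0], [815.0, 900.0]])
0.083 (array([266., 175.]), array([499.3, 118.1]), array([ 44.5, 201.7]), 1.6, [[474.0, 218.0], [480.0, 17.0], [524.0, 18.0], [519.0, 220.0]])
0.083 (array([153., 163.]), array([ 562.1, -258.3]), array([326.2, 245.1]), 89.8, [[439.0, -421.0], [684.0, -422.0], [685.0, -96.0], [440.0, -95.0]])
0.083 (array([ 15., 121.]), array([ 558.5, -766.6]), array([279.5, 136. ]), 39.4, [[407.0, -803.0], [494.0, -908.0], [710.0, -731.0], [623.0, -625.0]])
0.083 (array([282.,  94.]), array([118.7,  38.4]), array([161.8, 228.6]), 19.2, [[5.0, 120.0], [80.0, -96.0], [233.0, -43.0], [157.0, 173.0]])
0.083 (array([59., 61.]), array([ 255.1, -817.7]), array([195.1, 231.2]), 6.3, [[145.0, -714.0], [171.0, -943.0], [365.0, -922.0], [339.0, -692.0]])
0.04 (array([485., 350.]), array([791.2, 816.6]), array([175.1,  98.3]), 
[... 694 characters left out ...]
ray([605.6, 108.1]), array([206.1,  42.8]), 86.1, [[577.0, 7.0], [620.0, 4.0], [634.0, 209.0], [591.0, 212.0]])]
0.083 (array([306., 313.]), array([ 501.2, -329. ]), array([297.9, 213.6]), 90.0, [[394.0, -478.0], [608.0, -478.0], [608.0, -180.0], [395.0, -180.0]])
0.083 (array([238., 189.]), array([497. , 119.4]), array([ 42.3, 202.9]), 2.2, [[472.0, 220.0], [480.0, 17.0], [522.0, 19.0], [514.0, 222.0]])
0.04 (array([306., 313.]), array([ 519.7, -292.3]), array([322.7, 231.4]), 90.0, [[404.0, -454.0], [635.0, -454.0], [636.0, -131.0], [404.0, -131.0]])
0.04 (array([238., 189.]), array([515.1, 193.5]), array([ 45.8, 219.8]), 2.2, [[488.0, 302.0], [497.0, 83.0], [542.0, 85.0], [534.0, 304.0]])
```

View pics/crop0.png

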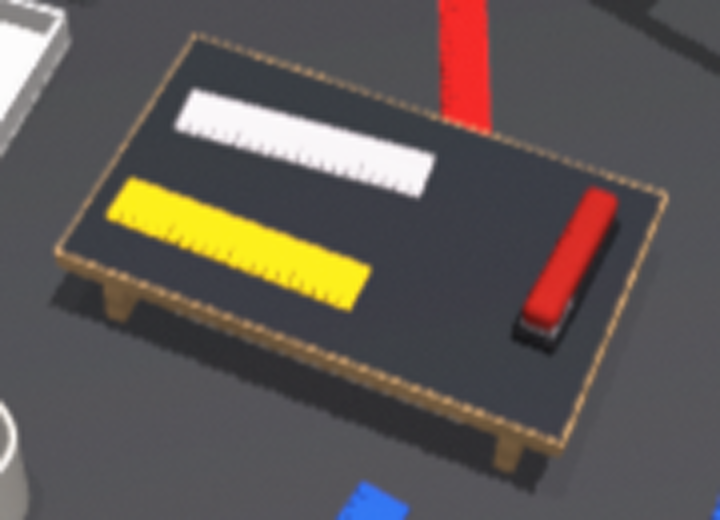

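View pics/crop1.png

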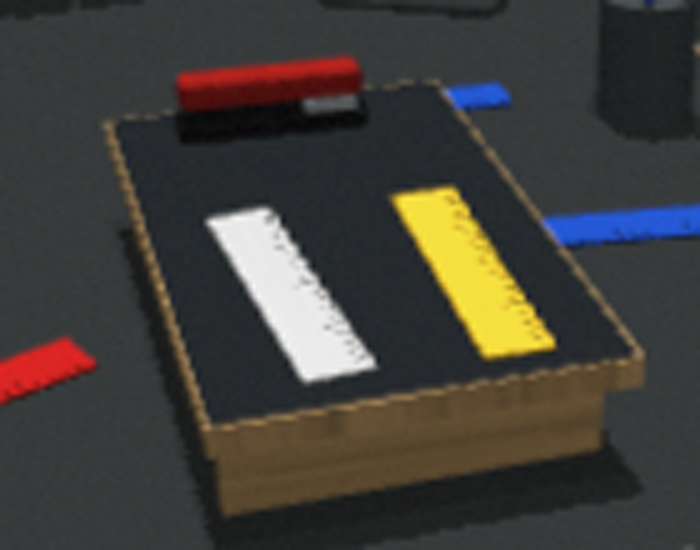

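The crops confirm it: the bright yellow ruler with black ticks is the right one. It lies on the shelf's far side, and the white/silver metal one lies nearer the robot. Next I cast the deck corners read from the crops, and the tray.

```bash
python3 - <<'E'
from h import *
s=np.array([[57,250],[195,37],[667,195],[562,440]])/4+[190,140]
d=np.array([[643,358],[207,430],[107,122],[437,82]])/5+[180,130]
for n,p in(("scene",s),("side",d)):
    P=cast(robot.calibration(n),p,.08)[:,:2]*1000
    P-=0
    r=cv2.minAreaRect(P.astype(np.float32)); print(n,P.round().tolist(),r)
E
```

```text
scene [[661.0, -16.0], [428.0, -2.0], [448.0, 395.0], [681.0, 380.0]] ((554.3358154296875, 189.40713500976562), (399.0571594238281, 234.20748901367188), 87.09304809570312)
side [[660.0, -20.0], [423.0, -7.0], [445.0, 390.0], [683.0, 373.0]] ((552.893798828125, 184.6026611328125), (397.10845947265625, 238.18118286132812), 86.71183776855469)
```

Cross-checks against the given sizes and the ~110 mm spacing hold:

| Item | Position in xy (mm) | Notes |
|---|---|---|
| Yellow ruler | centre ≈ (606,107) | long axis (0.065, 0.998), measured 203x44 mm |
| Metal ruler | centre ≈ (498,119) | 109 mm from the yellow one |
| Shelf | centre ≈ (553,187) | free edge at y ≈ -14 near x = 606 |
| Tray | centre ≈ (525,-288) | |

The yellow end is at y ≈ 5, so I'll push about 80 mm for roughly 60 mm of overhang. The first move turns the jaws across the ruler and shuts them.

```bash
python3 -m creep '[[-1,-1,-1,0,0.824],[-1,-1,-1,0,0.824],[-1,-1,-1,0,0.824],[-1,-1,-1,0,0.824],[-1,-1,-1,0,0.824],[-1,-1,-1,0,0.824],[-1,-1,-1,0,0.824],[-1,-1,-1,0,0.824],[-1,-1,-1,0,0.824],[-1,-1,-1,0,0.824],[-1,-1,-1,0,0.824],[-1,-1,-1,0,0.824]]'; python3 - <<'E'
from h import *
s=robot.sense();print(s['tcp_pos'],np.round(s['orientation'],3).tolist(),s['joint_pos'],s['finger_gap'])
d=np.array([.606,.107,.231])-s['tcp_pos'];print(np.array(s['orientation']).T@d/.15)
E
```

```text
t: 1.1
tcp_pos: [0.2996, 0.3976, 0.231]
orientation: [[0.065, 0.998, -0.0], [0.998, -0.065, -0.001], [-0.001, -0.0, -1.0]]
wrist_force: [0.6, -0.7, 0.1]
finger_gap: 0.001
[0.29961076 0.39758422 0.23102062] [[0.065, 0.998, -0.0], [0.998, -0.065, -0.001], [-0.001, -0.0, -1.0]] [5.28258519e+01 8.87111256e+00 1.08831224e+02 1.04050869e-03
 6.23345206e+01 5.65796398e+01] 0.0009029105721344397
[-1.79932677e+00  2.16505659e+00  2.91490670e-04]
```

```bash
python3 -m creep '[[-1,-0.9,1,0,0],[-1,-0.9,1,0,0],[-1,-0.9,1,0,0],[-1,-0.9,1,0,0],[-1,-0.9,1,0,0],[-1,-0.9,1,0,0]]'; python3 -m creep '[[-1,-0.9,1,0,0],[-1,-0.9,1,0,0],[-1,-0.9,1,0,0],[-1,-0.9,1,0,0],[-1,-0.9,1,0.4,0],[-1,-0.9,1,0.7,0],[-1,-0.9,1,0.7,0]]'; python3 - <<'E'
from h import *
s=robot.sense();print(s['tcp_pos'],s['joint_pos'],s['wrist_force'])
d=np.array([.606,.107,.083])-s['tcp_pos'];print(np.array(s['orientation']).T@d/.15)
E
```

```text
t: 1.6
tcp_pos: [0.4444, 0.2498, 0.2313]
orientation: [[0.064, 0.998, 0.002], [0.998, -0.064, -0.001], [-0.001, 0.002, -1.0]]
wrist_force: [0.3, 0.3, 0.7]
finger_gap: 0.0
t: 2.18
tcp_pos: [0.582, 0.1079, 0.1235]
orientation: [[0.063, 0.998, -0.001], [0.998, -0.063, -0.0], [-0.0, -0.001, -1.0]]
wrist_force: [-0.2, 0.2, -0.6]
finger_gap: -0.0
[0.58201952 0.1079166  0.12354358] [ 1.03614179e+01  2.43245021e+01  1.02871429e+02 -4.90149210e-03
  5.28784651e+01  1.39739960e+01] [-0.21047327  0.18772455 -0.57801026]
[0.00406915 0.16027343 0.27008988]
```

```bash
python3 -m creep '[[-1,0,0.16,0,0],[-1,0,0.16,0.12,0],[-1,0,0.16,0.2,0],[-1,0,0.16,0.23,0],[-1,0,0.16,0.23,0],[-1,0,0.16,0.23,0]]'; python3 - <<'E'
from h import *
im=robot.camera("side");cv2.imwrite("pics/s1.png",cv2.resize(im[100:250,150:350],None,fx=4,fy=4)[:,:,::-1])
print(robot.sense()['wrist_force'],robot.sense()['tcp_pos'])
E
```

```text
t: 2.68
tcp_pos: [0.6054, 0.1081, 0.0919]
orientation: [[0.062, 0.998, -0.001], [0.998, -0.062, -0.0], [-0.0, -0.001, -1.0]]
wrist_force: [-0.0, -0.3, -0.5]
finger_gap: 0.006
[0.74197914 0.45977093 0.3213131 ] [0.60593121 0.10816697 0.09247312]
```

View pics/s1.png

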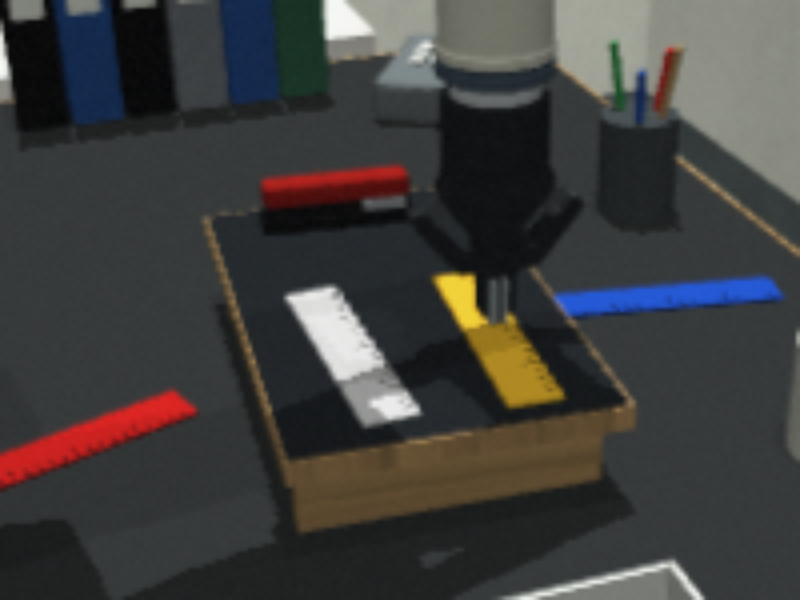

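The shut fingertips hover at crop pixel (497,318), centred over the yellow ruler. Now I creep down.

```bash
python3 -m creep '[[-1,0,0,0.03,0],[-1,0,0,0.05,0],[-1,0,0,0.05,0]]';python3 -m creep '[[-1,0,0,0.005,0],[-1,0,0,0.005,0]]'
```

```text
t: 2.98
tcp_pos: [0.6057, 0.1079, 0.0841]
orientation: [[0.063, 0.998, -0.0], [0.998, -0.063, -0.0], [-0.0, -0.0, -1.0]]
wrist_force: [-1.2, -0.5, -0.5]
finger_gap: 0.004
t: 3.15
tcp_pos: [0.6059, 0.1079, 0.0836]
orientation: [[0.063, 0.998, 0.0], [0.998, -0.063, 0.0], [0.0, 0.0, -1.0]]
wrist_force: [0.3, 0.2, -0.1]
finger_gap: 0.001
```

```bash
python3 -m creep '[[-1,0,0,0.006,0],[-1,0,0,0.006,0],[-1,0,0,0.006,0]]'
```

```text
t: 3.4
tcp_pos: [0.6062, 0.1079, 0.0831]
orientation: [[0.063, 0.998, 0.0], [0.998, -0.063, 0.0], [0.0, 0.0, -1.0]]
wrist_force: [-1.5, -0.4, 5.8]
finger_gap: 0.001
```

Contact at 5.8 N. I start sliding with a short stretch first.

```bash
python3 -m creep '[[-1,-0.02,0,0,0],[-1,-0.05,0,0,0],[-1,-0.08,0,0,0],[-1,-0.1,0,0,0],[-1,-0.1,0,0,0]]'; python3 - <<'E'
from h import *
for n in("scene","side"):
    im=robot.camera(n);print([r[1:] for r in rect(robot.calibration(n),yellow(im),.083)])
print(robot.sense()['wrist_force'])
E
```

```text
t: 3.82
tcp_pos: [0.6056, 0.0922, 0.0831]
orientation: [[0.064, 0.998, 0.001], [0.998, -0.064, -0.0], [0.0, 0.001, -1.0]]
wrist_force: [0.7, -1.7, 6.4]
finger_gap: 0.002
[(array([606.4,  90.4]), array([200.7,  43.5]), 86.0, [[578.0, -8.0], [621.0, -11.0], [635.0, 189.0], [592.0, 192.0]])]
[(array([604.4,  90.6]), array([201.9,  40.1]), 86.7, [[578.0, -9.0], [619.0, -11.0], [630.0, 190.0], [590.0, 193.0]])]
[ 0.57948689 -2.07037113  6.37950925]
```

The ruler follows the finger: centre y went from 106 to 90 mm. I continue.

```bash
python3 -m creep '[[-1,-0.03,0,0,0],[-1,-0.07,0,0,0],[-1,-0.11,0,0,0],[-1,-0.15,0,0,0],[-1,-0.19,0,0,0],[-1,-0.21,0,0,0],[-1,-0.21,0,0,0]]'; python3 -m creep '[[-1,-0.03,0,0,0],[-1,-0.07,0,0,0],[-1,-0.11,0,0,0],[-1,-0.15,0,0,0],[-1,-0.19,0,0,0],[-1,-0.22,0,0,0],[-1,-0.22,0,0,0],[-1,-0.22,0,0,0]]'; python3 - <<'E'
from h import *
for n in("scene","side"):
    im=robot.camera(n);print([r[1:] for r in rect(robot.calibration(n),yellow(im),.083)])
print(robot.sense()['wrist_force'])
cv2.imwrite("pics/s2.png",cv2.resize(im[100:250,150:350],None,fx=4,fy=4)[:,:,::-1])
E
```

```text
t: 4.5
tcp_pos: [0.6035, 0.0604, 0.0831]
orientation: [[0.064, 0.998, 0.001], [0.998, -0.064, -0.0], [-0.0, 0.001, -1.0]]
wrist_force: [-0.0, -3.4, 5.0]
finger_gap: 0.0
t: 5.17
tcp_pos: [0.6015, 0.0275, 0.0831]
orientation: [[0.064, 0.998, 0.001], [0.998, -0.064, -0.001], [-0.001, 0.001, -1.0]]
wrist_force: [0.3, -2.3, 6.2]
finger_gap: 0.001
[(array([602.2,  25.7]), array([201.5,  43.8]), 86.3, [[574.0, -73.0], [617.0, -76.0], [631.0, 125.0], [587.0, 128.0]])]
[(array([599.9,  26.5]), array([204.2,  39.6]), 86.7, [[574.0, -74.0], [614.0, -77.0], [626.0, 127.0], [586.0, 130.0]])]
[-0.31631021 -2.64426189  5.75523576]
```

View pics/s2.png

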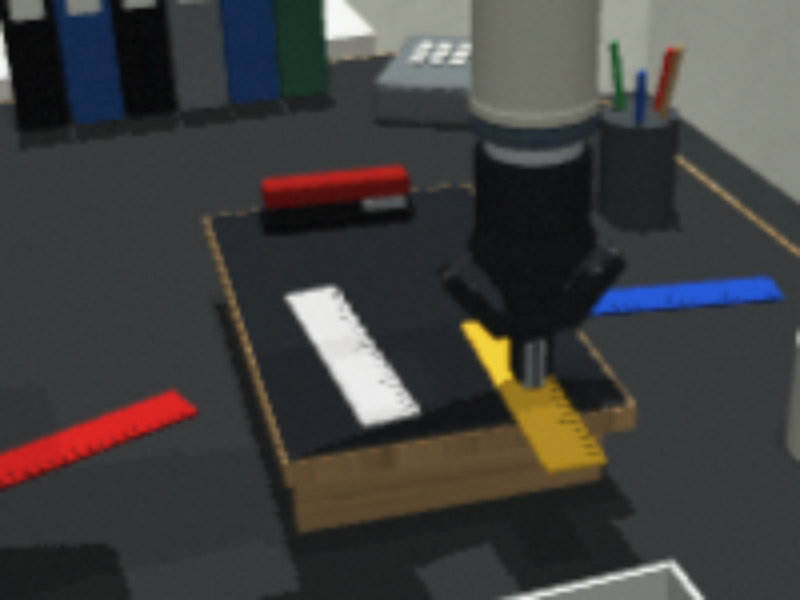

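About 60 mm now overhangs past the edge; the tip is at (578,465) and the metal ruler hasn't moved. Next I lift, open, and move over the overhang.

```bash
python3 -m creep '[[-1,0,0,-0.1,0],[-1,0,0,-0.25,0],[-1,0,0,-0.35,0],[0.6,-0.2,0,-0.35,0],[0.6,-0.4,0,-0.35,0],[0.6,-0.51,0,-0.35,0],[0.6,-0.51,0,-0.35,0],[0.6,-0.51,0,-0.35,0],[0.6,-0.51,0,-0.35,0]]'; python3 - <<'E'
from h import *
for n in("scene","side"):
    im=robot.camera(n);print([r[1:] for r in rect(robot.calibration(n),yellow(im),.083)])
    cv2.imwrite(f"pics/{n}3.png",im[:,:,::-1])
im=robot.camera("wrist");cv2.imwrite("pics/w3.png",im[:,:,::-1])
print(rect(robot.calibration("wrist"),yellow(im),.083))
E
```

```text
t: 6.02
tcp_pos: [0.5959, -0.0476, 0.1348]
orientation: [[0.064, 0.998, -0.001], [0.998, -0.064, 0.0], [0.0, -0.001, -1.0]]
wrist_force: [0.3, 0.2, -0.4]
finger_gap: 0.798
[(array([602.2,  26.5]), array([200.8,  44.7]), 86.3, [[573.0, -72.0], [618.0, -75.0], [631.0, 125.0], [586.0, 128.0]])]
[(array([600.9,  26.8]), array([205. ,  42.7]), 86.3, [[573.0, -74.0], [615.0, -77.0], [629.0, 128.0], [586.0, 130.0]])]
[(array([250., 123.]), array([598.2,   3.7]), array([156.4,  40.5]), 86.3, [[573.0, -73.0], [613.0, -76.0], [623.0, 80.0], [583.0, 83.0]])]
```

View pics/w3.png

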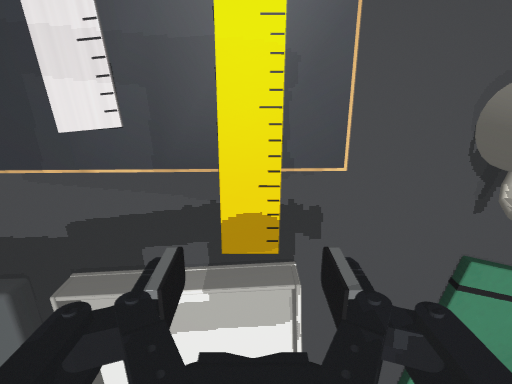

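View pics/side3.png

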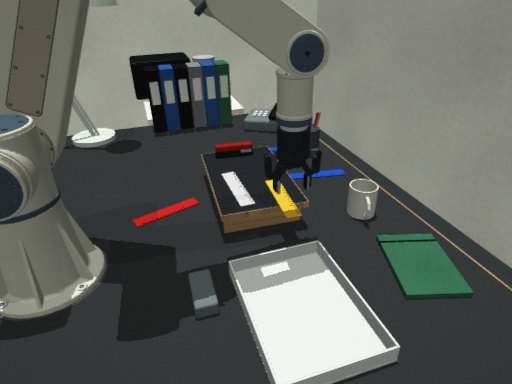

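The wrist view shows the ruler end centred between the jaws (tip at (250,252), shelf edge at row 170), with clear room beside it. I go down around the overhang and close.

```bash
python3 -m creep '[[0.6,0,-0.005,0.15,0],[0.6,0,-0.005,0.3,0],[0.6,0,-0.005,0.4,0],[0.6,0,-0.005,0.42,0],[0.6,0,-0.005,0.42,0],[0.6,0,-0.005,0.42,0]]'; python3 -m creep '[[0.2,0,0,0,0],[0.1,0,0,0,0],[0.0,0,0,0,0],[-0.1,0,0,0,0],[-0.2,0,0,0,0],[-1,0,0,0,0],[-1,0,0,0,0],[-1,0,0,0,0],[-1,0,0,0,0]]'; python3 - <<'E'
from h import *
for n in("scene","side"):
    im=robot.camera(n);print([r[1:] for r in rect(robot.calibration(n),yellow(im),.083)])
    if n=="side":cv2.imwrite("pics/side4.png",cv2.resize(im[130:250,220:360],None,fx=5,fy=5)[:,:,::-1])
s=robot.sense();print(s['tcp_pos'],s['finger_gap'],s['wrist_force'])
E
```

```text
t: 6.67
tcp_pos: [0.5959, -0.0474, 0.0727]
orientation: [[0.063, 0.998, 0.0], [0.998, -0.063, -0.0], [-0.0, 0.0, -1.0]]
wrist_force: [-0.2, -0.3, -0.0]
finger_gap: 0.8
t: 7.42
tcp_pos: [0.5959, -0.0478, 0.0725]
orientation: [[0.063, 0.998, 0.001], [0.998, -0.063, -0.0], [0.0, 0.001, -1.0]]
wrist_force: [0.5, -0.2, 6.0]
finger_gap: 0.438
[(array([603.1,  35.4]), array([180.6,  44.4]), 88.7, [[579.0, -54.0], [623.0, -55.0], [627.0, 125.0], [583.0, 126.0]])]
[(array([600.6, -24.8]), array([106.8,  37.1]), 83.0, [[576.0, -76.0], [613.0, -80.0], [626.0, 26.0], [589.0, 30.0]])]
[ 0.59584827 -0.0477968   0.07238462] 0.4354380677012924 [ 1.49816996 -0.12332917  4.0977131 ]
```

View pics/side4.png

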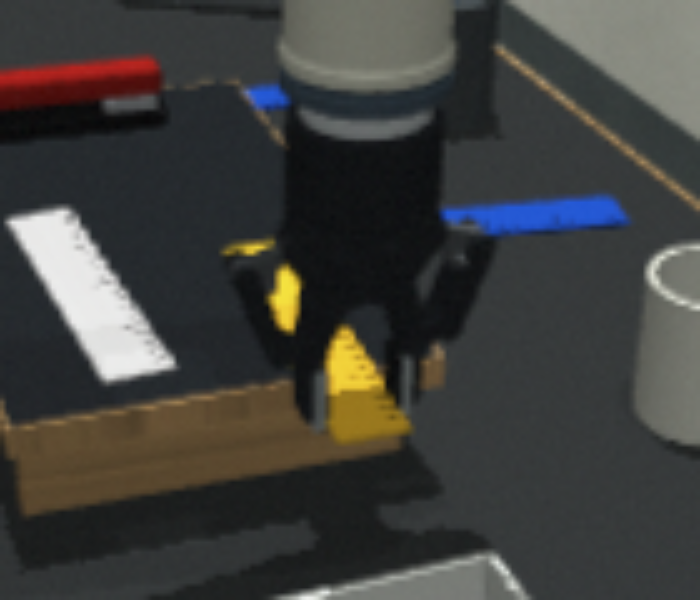

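The gap stopped at 0.435, about the ruler's 40 mm width, and both fingers bear on its edges (crop (320,400) and (405,385)). I lift gently and check the grip.

```bash
python3 -m creep '[[-1,0,0,-0.02,0],[-1,0,0,-0.06,0],[-1,0,0,-0.12,0],[-1,0,0,-0.2,0],[-1,0,0,-0.3,0],[-1,0,0,-0.4,0],[-1,0,0,-0.45,0],[-1,0,0,-0.45,0]]'; python3 - <<'E'
from h import *
for n in("scene","side"):
    im=robot.camera(n)
    if n=="side":cv2.imwrite("pics/side5.png",cv2.resize(im[90:240,180:360],None,fx=4,fy=4)[:,:,::-1])
s=robot.sense();print(s['tcp_pos'],s['finger_gap'],s['wrist_force'])
im=robot.camera("wrist");cv2.imwrite("pics/w5.png",im[:,:,::-1])
d=np.array([.529,-.362,s['tcp_pos'][2]])-s['tcp_pos'];print(np.array(s['orientation']).T@d/.15)
E
```

```text
t: 8.18
tcp_pos: [0.5967, -0.0479, 0.1422]
orientation: [[0.063, 0.998, 0.004], [0.998, -0.063, -0.0], [-0.0, 0.004, -1.0]]
wrist_force: [0.4, -0.7, -0.1]
finger_gap: 0.439
[ 0.59536205 -0.04777877  0.13991578] 0.43744645625720213 [ 0.59756101  0.1460032  -0.61528034]
[-2.11862470e+00 -3.08837248e-01 -1.21640571e-04]
```

View pics/side5.png

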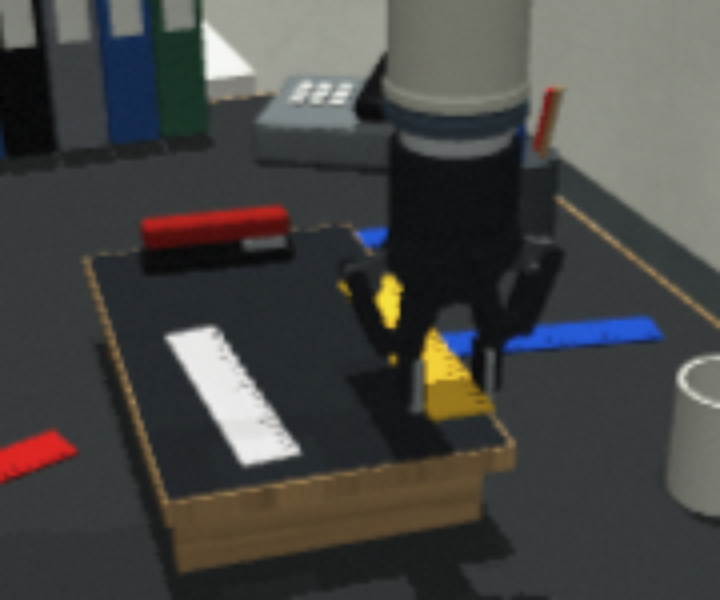

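View pics/w5.png

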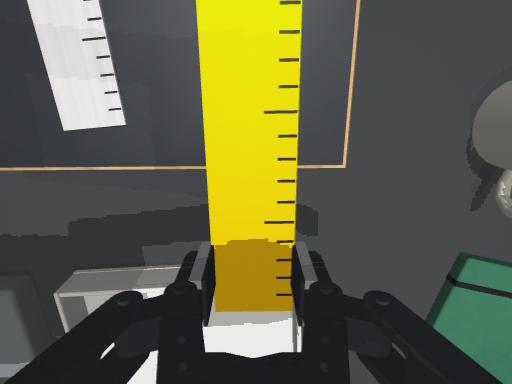

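The ruler is held level between the pads. The side view shows it clear of the shelf, and the metal ruler is unmoved. I carry it over the tray, with the ruler centre going to about (525,-288).

```bash
python3 -m creep '[[-1,-0.1,-0.03,0,0],[-1,-0.25,-0.05,0,0],[-1,-0.4,-0.1,0,0],[-1,-0.55,-0.12,0,0],[-1,-0.7,-0.15,0,0],[-1,-0.85,-0.18,0,0],[-1,-1,-0.18,0,0]]'; python3 -m creep '[[-1,-0.2,-0.03,0,0],[-1,-0.4,-0.06,0,0],[-1,-0.6,-0.1,0,0],[-1,-0.75,-0.14,0,0],[-1,-0.9,-0.17,0,0],[-1,-1,-0.18,0,0],[-1,-1,-0.18,0,0]]';  python3 -m creep '[[-1,-0.06,0,0,0],[-1,-0.11,0,0,0],[-1,-0.11,0,0,0],[-1,-0.11,0,0,0]]'; python3 - <<'E'
from h import *
s=robot.sense();print(s['tcp_pos'],s['finger_gap'],s['wrist_force'],s['joint_pos'])
for n in("scene","side"):
    im=robot.camera(n);print([r[1:] for r in rect(robot.calibration(n),yellow(im),.15)])
    cv2.imwrite(f"pics/{n}6.png",im[:,:,::-1])
E
```

```text
t: 8.92
tcp_pos: [0.5572, -0.1964, 0.1384]
orientation: [[0.063, 0.998, -0.003], [0.998, -0.063, 0.001], [0.001, -0.003, -1.0]]
wrist_force: [0.2, -0.8, -1.0]
finger_gap: 0.437
t: 9.5
tcp_pos: [0.5217, -0.3461, 0.1388]
orientation: [[0.065, 0.998, -0.001], [0.998, -0.065, -0.0], [-0.0, -0.001, -1.0]]
wrist_force: [0.7, 0.4, -0.0]
finger_gap: 0.439
t: 9.83
tcp_pos: [0.5217, -0.3599, 0.1395]
orientation: [[0.063, 0.998, -0.0], [0.998, -0.063, 0.0], [0.0, -0.0, -1.0]]
wrist_force: [1.0, -0.0, -0.6]
finger_gap: 0.436
[ 0.52173832 -0.35987945  0.13952138] 0.4362620434978781 [ 0.98579715 -0.04707163 -0.5957464 ] [-3.47364401e+01  2.64430504e+01  9.68818912e+01  9.06499366e-03
  5.66828500e+01 -3.11270131e+01]
[(array([ 529.3, -284.4]), array([196.3,  39.6]), 87.0, [[504.0, -381.0], [544.0, -383.0], [554.0, -187.0], [515.0, -185.0]])]
[(array([ 523.6, -350. ]), array([75.1, 38. ]), 84.9, [[501.0, -386.0], [539.0, -389.0], [546.0, -314.0], [508.0, -311.0]]), (array([ 521.9, -281. ]), array([47.3, 12.7]), 54.1, [[503.0, -296.0], [513.0, -304.0], [541.0, -266.0], [531.0, -258.0]]), (array([ 529.4, -212.4]), array([53.6, 42.8]), 87.6, [[507.0, -238.0], [550.0, -240.0], [552.0, -187.0], [509.0, -185.0]])]
```

View pics/side6.png

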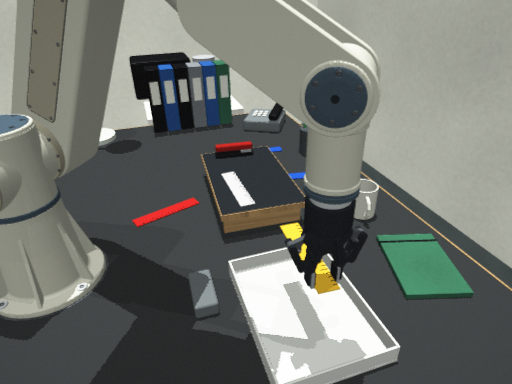

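View pics/scene6.png

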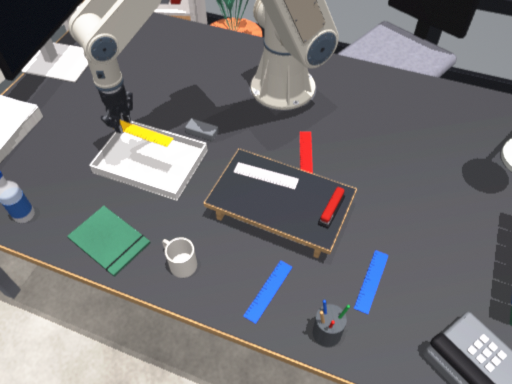

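The ruler is level over the tray (scene (148,134)), spanning y from -385 to -187 within the tray's inner -443 to -133. I lower it.

```bash
python3 -m creep '[[-1,0,0,0.1,0],[-1,0,0,0.25,0],[-1,0,0,0.4,0],[-1,0,0,0.55,0],[-1,0,0,0.65,0],[-1,0,0,0.73,0],[-1,0,0,0.78,0],[-1,0,0,0.81,0],[-1,0,0,0.81,0],[-1,0,0,0.81,0]]'; python3 - <<'E'
from h import *
s=robot.sense();print(s['tcp_pos'],s['finger_gap'],s['wrist_force'])
im=robot.camera("side");cv2.imwrite("pics/side7.png",cv2.resize(im[210:384,210:410],None,fx=3,fy=3)[:,:,::-1])
E
```

```text
t: 10.77
tcp_pos: [0.5219, -0.3604, 0.0187]
orientation: [[0.063, 0.998, 0.001], [0.998, -0.063, -0.0], [-0.0, 0.001, -1.0]]
wrist_force: [0.6, -0.2, -0.6]
finger_gap: 0.441
[ 0.52188782 -0.36037429  0.01871269] 0.44105998479840625 [ 0.58626197 -0.19587134 -0.64326506]
```

View pics/side7.png

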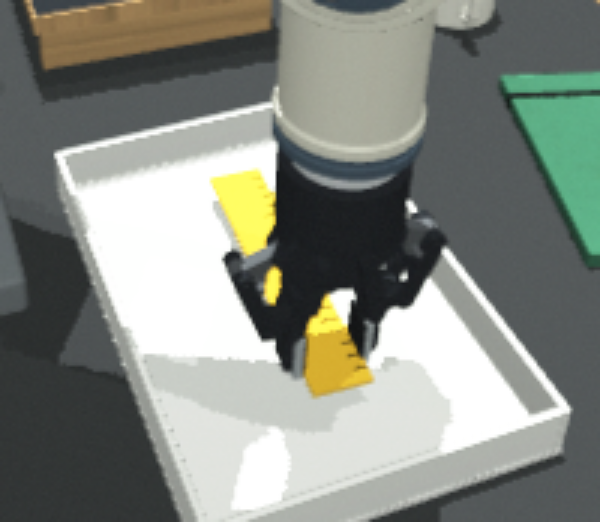

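The ruler is inside the tray walls (end at crop (340,385)) and just above the floor. I creep down to touch.

```bash
python3 -m creep '[[-1,0,0,0.02,0],[-1,0,0,0.04,0],[-1,0,0,0.04,0]]'; python3 -m creep '[[-1,0,0,0.01,0],[-1,0,0,0.02,0],[-1,0,0,0.02,0]]'
```

```text
t: 11.07
tcp_pos: [0.5213, -0.3601, 0.012]
orientation: [[0.063, 0.998, -0.0], [0.998, -0.063, 0.0], [0.0, -0.0, -1.0]]
wrist_force: [-0.9, 0.2, -0.2]
finger_gap: 0.436
t: 11.32
tcp_pos: [0.5213, -0.3601, 0.0089]
orientation: [[0.063, 0.998, -0.0], [0.998, -0.063, 0.0], [0.0, -0.0, -1.0]]
wrist_force: [-0.0, 1.1, -0.4]
finger_gap: 0.434
```

```bash
python3 -m creep '[[-1,0,0,0.01,0],[-1,0,0,0.01,0],[-1,0,0,0.01,0]]'; python3 -m creep '[[-1,0,0,0.007,0],[-1,0,0,0.007,0],[-1,0,0,0.007,0]]'
```

```text
t: 11.57
tcp_pos: [0.5214, -0.3602, 0.0075]
orientation: [[0.063, 0.998, -0.0], [0.998, -0.063, 0.0], [0.0, -0.0, -1.0]]
wrist_force: [-0.6, -0.2, -0.5]
finger_gap: 0.438
t: 11.82
tcp_pos: [0.5214, -0.3602, 0.0065]
orientation: [[0.063, 0.998, -0.0], [0.998, -0.063, 0.0], [0.0, -0.0, -1.0]]
wrist_force: [0.1, 0.6, 0.2]
finger_gap: 0.441
```

```bash
python3 -m creep '[[-1,0,0,0.007,0],[-1,0,0,0.007,0],[-1,0,0,0.007,0]]'; python3 -m creep '[[-1,0,0,0.007,0],[-1,0,0,0.007,0],[-1,0,0,0.007,0]]'
```

```text
t: 12.07
tcp_pos: [0.5214, -0.3601, 0.0055]
orientation: [[0.063, 0.998, -0.0], [0.998, -0.063, 0.0], [0.0, -0.0, -1.0]]
wrist_force: [0.1, -0.1, -0.2]
finger_gap: 0.439
t: 12.32
tcp_pos: [0.5214, -0.3601, 0.0044]
orientation: [[0.063, 0.998, -0.0], [0.998, -0.063, 0.0], [0.0, -0.0, -1.0]]
wrist_force: [0.1, 0.7, -0.9]
finger_gap: 0.442
```

```bash
python3 -m creep '[[-1,0,0,0.007,0],[-1,0,0,0.007,0],[-1,0,0,0.007,0]]'; python3 -m creep '[[-1,0,0,0.006,0],[-1,0,0,0.006,0],[-1,0,0,0.006,0]]'
```

```text
t: 12.57
tcp_pos: [0.5215, -0.3603, 0.004]
orientation: [[0.063, 0.998, 0.0], [0.998, -0.063, -0.0], [-0.0, 0.0, -1.0]]
wrist_force: [-2.8, 0.7, 5.2]
finger_gap: 0.434
t: 12.82
tcp_pos: [0.5216, -0.3603, 0.004]
orientation: [[0.063, 0.998, 0.0], [0.998, -0.063, -0.0], [-0.0, 0.0, -1.0]]
wrist_force: [-4.6, 3.3, 15.2]
finger_gap: 0.442
```

Contact with the floor at 15 N. I ease off 1 mm, open gently, then lift away.

```bash
python3 -m creep '[[-1,0,0,-0.007,0],[-1,0,0,-0.007,0],[-0.05,0,0,-0.007,0],[0.05,0,0,-0.007,0],[0.15,0,0,-0.007,0],[0.3,0,0,-0.007,0],[0.45,0,0,-0.007,0],[0.45,0,0,-0.007,0],[0.45,0,0,-0.007,0]]'; python3 - <<'E'
from h import *
s=robot.sense();print(s['tcp_pos'],s['finger_gap'],s['wrist_force'])
im=robot.camera("side");cv2.imwrite("pics/side8.png",cv2.resize(im[210:384,210:410],None,fx=3,fy=3)[:,:,::-1])
E
```

```text
t: 13.57
tcp_pos: [0.5214, -0.3602, 0.0035]
orientation: [[0.063, 0.998, -0.0], [0.998, -0.063, 0.0], [0.0, -0.0, -1.0]]
wrist_force: [0.1, -0.6, 0.1]
finger_gap: 0.728
[ 0.5214458  -0.36019628  0.00351561] 0.7276083603243001 [ 0.10195834 -0.64941917  0.10921359]
```

View pics/side8.png

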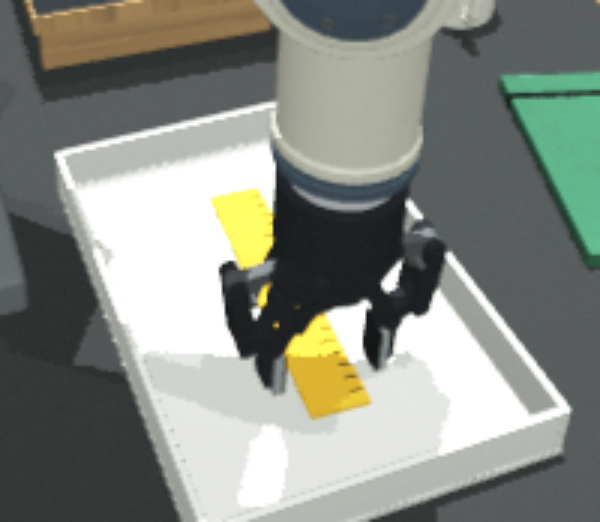

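The fingers stand clear of the ruler on both sides. I rise away.

```bash
python3 -m creep '[[0.45,0,0,-0.05,0],[0.45,0,0,-0.15,0],[0.45,0,0,-0.3,0],[0.45,0,0,-0.5,0],[0.45,0,0,-0.7,0],[0.45,0,0,-0.9,0],[0.45,0,0,-1,0],[0.45,0,0,-1,0],[0.45,0,0,-1,0]]'; python3 - <<'E'
from h import *
for n in("scene","side"):
    im=robot.camera(n);c=robot.calibration(n);print(n,[r[1:4] for r in rect(c,yellow(im),.008)])
    h=cv2.cvtColor(im,cv2.COLOR_RGB2HSV);w=cv2.morphologyEx(cv2.inRange(h,(0,0,140),(180,50,255)),cv2.MORPH_CLOSE,np.ones((3,3)))
    print([r[1:4] for r in rect(c,w,.083) if 180<max(r[2])<220 and min(r[2])<60])
cv2.imwrite("pics/side9.png",im[:,:,::-1])
im=robot.camera("wrist");cv2.imwrite("pics/w9.png",im[:,:,::-1]);print([r[1:4] for r in rect(robot.calibration("wrist"),yellow(im),.008)])
E
```

```text
t: 14.37
tcp_pos: [0.5219, -0.3605, 0.155]
orientation: [[0.063, 0.998, 0.002], [0.998, -0.063, -0.001], [-0.001, 0.002, -1.0]]
wrist_force: [-0.1, 0.5, -0.3]
finger_gap: 0.724
scene [(array([ 529.6, -286.9]), array([196.4,  36. ]), 87.0)]
[(array([499.4, 118.3]), array([ 45.5, 202.2]), 1.5)]
side [(array([ 526.6, -287.3]), array([199.8,  39.1]), 87.0)]
[(array([498. , 119.7]), array([ 42.3, 204.8]), 1.6)]
[(array([ 525.3, -297.4]), array([178.5,  39.7]), 87.0)]
```

View pics/side9.png

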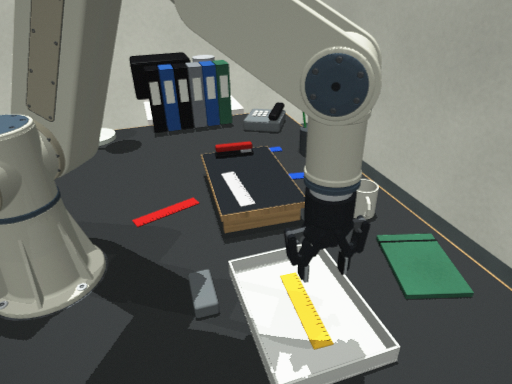

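Cast onto the tray's floor plane (z = 8 mm), both fixed views give about 200x39 mm at (528,-287). That is consistent with the ruler lying flat. The metal ruler is within about 1 mm of its start, and the robot is clear.

```bash
python3 -c "
from rig import robot
print(robot.job_done())"
```

```text
the job is handed in; nothing more can be done
None
```

The yellow ruler is flat on the floor of the white letter tray, released, and I handed the job in at about 14.5 s; no verdict is reported.

**What I did:**
- I pressed the shut fingertips on the ruler with about 6 N and slid it 80 mm, which left about 60 mm past the shelf's free end.
- I gripped the overhang by its long edges and carried it level to the tray.
- I lowered it until the fingertips touched the floor at 15 N, eased off 1 mm, opened gently and rose clear.

**Last checks:**
- **Ruler position:** the scene and side views agree within about 3 mm, putting its centre at (528, -287) mm. Its outline measures about 200 x 39 mm on the tray-floor plane, as it should when lying flat. The wrist view saw only 178 mm of its length, so its centre is no check.
- **Metal ruler:** within about 1 mm of where it was at the start.
- **Robot:** the gripper is about 15 cm above the tray, with wrist force near zero.

No check failed. The tray's own centre differed by about 12 mm in x and 8 mm in y between the two views, but the ruler lies well inside its walls either way.

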